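# Load a rock plug carrier into a scanner through its sprung dust flap

## Robot

A 6-joint arm with a two-finger parallel gripper is mounted at the origin on the work surface. World frame = base frame: x ahead of the robot, y to its left, z up, the work surface at z = 0. Lengths are in m, angles in rad, forces in N, time in s.
With the tool pointing down it reaches from about 0.35 to 0.85 m from the base axis. Payload 8.1 kg.
Tool frame: the origin (TCP) lies midway between the tips of the shut fingers; the grasp point (between the pads) lies 19 mm behind it; z points along the fingers, y is the line along which they close (so a half turn about z gives the same grasp; the last joint's range is limited). The gripper opens to 85 mm and grips with 20 to 120 N. Pads are 22 mm wide; open, the fingers measure 114 mm over their backs; the gripper's body (76 mm by 85 mm) begins 54 mm behind the grasp point. The pads swing forward as they close: fully open they stand 13 mm farther back than shut.
Start: joints at [1.158, 0.13, 1.488, -0, 1.523, -0.085], TCP at [0.193, 0.568, 0.231] pointing down, gripper open.
Joint ranges: [-2.96, 2.96], [-0.89, 2.26], [0.02, 2.5], [-1.34, 4.48], [0, 2.73], [-2.66, 2.66]. Speed limits (rad/s): [2.39, 2.39, 2.79, 3.14, 3.14, 3.14].

## Interface

Orientations are given as a unit quaternion [x, y, z, w].
In Python, from bench import * gives the robot as it stands. The module is installed in compiled form; this text tells all that it offers.
- The arm moves only by the tool servo_tool, never from a script. Its arguments are lists of equal length, an entry for each row: "delta_rot": the turn, a rotation vector about the world's x, y, z in rad, a list of three; "xyz": the shift along the world's x, y, z in cm, a list of three; "claw": the finger opening in cm, from 0 to 8.54. In form: {"delta_rot": [[rx, ry, rz], ...], "xyz": [[x, y, z], ...], "claw": [claw, ...]}. A call has 1 to 10 rows; each row is the pose to reach, as a shift and turn from the pose commanded when the call began; what a row does not reach only later rows make up. A row lasts 1/10 s, in which the tool goes at most 50 mm and 8.59 degrees, less where a joint would pass 70% of its speed; a pose out of reach is approached as far as the arm can. A call with a gripper value outside its range is refused whole. The fingers move at their own pace and stop on an object; "grip_force" is the grip in N (left out, the last holds). Time passes only in rows, so rows that repeat a pose let the fingers close. It gives the time, the measured TCP pose, the force, the opening and the grip force at its end, in the units of the state.
- get_state(): the state, without advancing time (a new reading comes with each control period).
- camera(name): name is "scene" or "top"; returns (picture, depth): 400x640x3 uint8, red, green, blue; 400x640 float32, m along the optical axis (not along the pixel's ray), 0 where there is no reading.
- calibration(name): a dict with "fx", "fy", "cx", "cy" (pixels), "camera_from_world" (4x4, takes a point from world to camera coordinates). Camera axes: x right, y down, z forward; pixel columns grow to the right and rows downward; lengths in m; the calibration is good to about 2 mm. A picture is of the moment at which its call begins. calibration takes no time and is no camera call.
- hand_in(): hands the job in; it is judged then, once.
The state is a dict: "t": time; "joints": joint angles; "dq": joint speeds; "joint_efforts": joint torques, N m; "eef_pos": TCP position; "eef_rot": TCP orientation; "ft_force": force on the tool from outside, world axes, zero at the start; "torque": the same for the moment, N m; "finger_gap": finger opening in m; "finger_force": force on a finger pad.
Only numpy, scipy, OpenCV 4.12 (cv2) and the standard library are available. Lean on these libraries where they do the work, as an engineer would, in place of code of your own. Each camera call takes 0.05 s, during which the arm holds its last target. There are 200 camera calls.

## Task

Pick up the specimen carrier with the round rock plug by its black grip and push it, plug first, straight down through the sprung flap on top of the white scanner. Lower it by hand until the plug stands upright on the floor in the middle of the well, then let go and clear the scanner, so that the flap has sprung shut around the thin rod. Leave the carrier with the square rock block standing where it is.

Things in the scene. Friction and masses are not known exactly. Their poses are not given: they have to be found in the camera images.
- round_carrier: Carrier to load, standing loose on the table: grey ROUND rock plug 40 mm wide, 40 high (foot chamfered 4), then steel rod 8 wide to 116 mm, black round grip 20 wide from 116 to 156 mm. 0.15-0.25 kg, weight low. Origin: centre of the plug's underside; z up the rod. Take it from above at 140 mm above origin. Loose things around, except the other carrier, are under 90 mm high.
- square_carrier: Bystander carrier: same rod, grip and height (156 mm), but its grey rock is a SQUARE block 38 x 38 mm, 40 high. Stands loose on the table, at least 90 mm from the round one (centre to centre). Origin: centre of the block's underside; z up. Leave it standing (20 mm of movement is forgiven).
- scanner: White box fixed to the table, flat top at z=112 mm, own x -60 to 60, y -60 to 170. Origin: on the table under the middle of its well (x +-30, y +-33, floor at z=6). An aluminium flap, 3 thick, covers the mouth: hinged at x=+30, z=110, reaching to x=-28, with a slot y +-14 from its free edge to 14 from the hinge, for the rod of a loaded carrier (whose grip then is at z=122 to 162).
- flap (a joint): Angle of the flap, rad: 0 shut (level), positive down into the well, 1.5 at most; it cannot open upward. A spring shuts it (0.05 N m shut, 0.11 fully open); the plug needs 3 to 8 N to push it. It leans on the passing plug and springs shut, the rod in its slot, once the plug's top is 58 mm below the hinge, just above the floor. The rod must be within 9 mm of the well's middle in y.

How it is judged:
On the way, in this order (a step that is already met when the one before it is completed fails the run):
1. the held round carrier pushes the flap open (contact force between the fingers and round_carrier above 1 N and value of joint flap above 0.6 rad and contact force between round_carrier and scanner above 0.1 N and x of round_carrier in the frame of scanner between -0.03 and 0.03 m and y of round_carrier in the frame of scanner between -0.033 and 0.033 m), for 0.05 s.
2. still held, the plug is brought down to within 12 mm of the floor of the well (contact force between the fingers and round_carrier above 1 N and z of round_carrier in the frame of scanner below 0.018 m and x of round_carrier in the frame of scanner between -0.03 and 0.03 m and y of round_carrier in the frame of scanner between -0.033 and 0.033 m), for 0.05 s.
At the end, for the whole second after the job is handed in: The round carrier stands in the well, its underside within 8 mm of the well's floor, upright within 10 degrees and at rest, released, and the flap is shut (less than 0.12 rad open) (x of round_carrier in the frame of scanner between -0.03 and 0.03 m and y of round_carrier in the frame of scanner between -0.033 and 0.033 m and z of round_carrier in the frame of scanner below 0.014 m and angle between round_carrier's own z axis and vertical below 0.17 rad and value of joint flap below 0.12 rad and linear speed of round_carrier below 0.02 m/s); the robot touches nothing.
It fails at once if the square carrier is moved more than 20 mm or tipped (distance of square_carrier from where it was at the start of the episode above 0.02 m or angle between square_carrier's own z axis and vertical above 0.3 rad).
It also fails if it takes over 42 s, if anything falls off the work surface, if the arm or the gripper's body presses on something with over 40 N, if the wrist force passes 120 N, or if a joint passes its speed limit or range.

## Working session

There is one attempt and no reset: what is moved stays moved. The work goes in short steps, Python scripts to look and compute and a tool call to move; the robot and the scene stay as the last step left them, time stands still between calls to the robot, and variables do not carry over. Pictures are saved under pics/ and viewed, at most 10 in all, crops included, and the job is handed in when it is done.

Besides the shell and the picture viewer there is one more tool, called after "Request:" in YAML: its name, and indented under it one key for each argument. servo_tool: Moves the arm, as the interface text tells. Its arguments: {"type":"object","properties":{"delta_rot":{"type":"array"},"xyz":{"type":"array"},"claw":{"type":"array"},"grip_force":{"type":"number"}},"required":["delta_rot","xyz","claw"]}

```bash
mkdir -p pics; python3 - <<'E'
from bench import *
import cv2,numpy as np
for n in("scene","top"):
    p,d=camera(n); cv2.imwrite(f"pics/{n}0.png",p[:,:,::-1]); np.save(n+"0.npy",d); print(calibration(n))
print(get_state())
E
```

```text
{'fx': 380.4253866575898, 'fy': 380.4253866575898, 'cx': 321.6831456250936, 'cy': 203.48076015302627, 'camera_from_world': array([[-0.825677  ,  0.56413767,  0.00248742,  0.47504619],
       [ 0.42193612,  0.62046428, -0.66105521, -0.13621209],
       [-0.3744695 , -0.54476855, -0.75033314,  1.02291375],
       [ 0.        ,  0.        ,  0.        ,  1.        ]])}
{'fx': 436.9455162831706, 'fy': 436.9455162831706, 'cx': 314.8795002254577, 'cy': 201.49955921686666, 'camera_from_world': array([[-0.00734985, -0.99985919,  0.01508595, -0.03816997],
       [-0.99049644,  0.00520732, -0.13743979,  0.54349256],
       [ 0.13734188, -0.01595274, -0.99039523,  0.97887202],
       [ 0.        ,  0.        ,  0.        ,  1.        ]])}
{'t': 0.1, 'joints': array([ 1.15761734e+00,  1.31088958e-01,  1.48916576e+00, -2.53334256e-06,
        1.52301624e+00, -8.54200799e-02]), 'dq': array([-0.00057935, -0.00128495, -0.00530912, -0.00091495, -0.00027805,
       -0.00027857]), 'joint_efforts': array([ 1.88963546e-03, -5.70957112e+01, -5.01940012e+01, -9.74820318e-05,
        8.39843822e-03,  9.41691781e-06]), 'eef_pos': array([0.19294383, 0.56760533, 0.2303499 ]), 'eef_rot': array([ 1.63146780e-01,  9.86601451e-01, -8.13520091e-04, -2.05813358e-04]), 'ft_force': array([ 0.52462167, -0.40792921,  0.43466563]), 'torque': array([0.02049579, 0.00571565, 0.05608549]), 'finger_force': 0.0, 'finger_gap': 0.08501422579146409}
```

View pics/scene0.png

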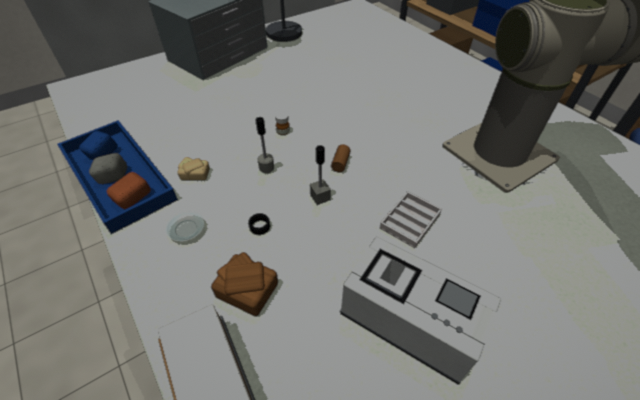

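View pics/top0.png

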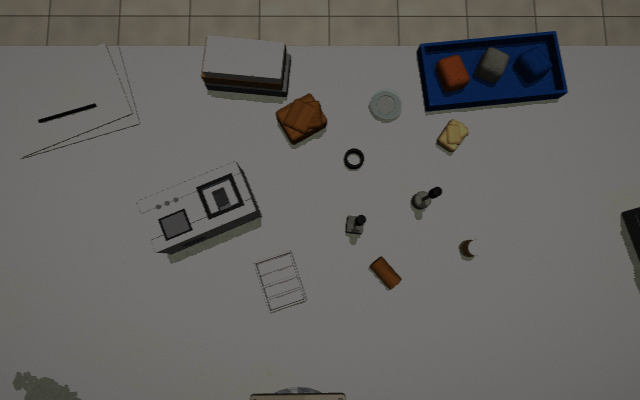

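The scene view shows the round carrier with its plug at (266,164) and grip at (261,126), the square carrier at (320,190), and the scanner flap near (391,274). In the top view the round plug is at about (421,201) with its grip at (435,192), the square block at (355,226), and the flap mouth at (221,196).

```bash
python3 - <<'E'
import cv2,numpy as np
a=cv2.imread("pics/top0.png");b=cv2.imread("pics/scene0.png")
f=lambda i,x,y,w,h,s:cv2.convertScaleAbs(cv2.resize(i[y:y+h,x:x+w],None,fx=s,fy=s,interpolation=cv2.INTER_CUBIC),alpha=1.5)
top=f(a,130,155,140,100,5)
cv2.imwrite("pics/c1.png",top)
l=f(a,400,175,50,40,8); r=f(b,235,105,50,75,8)[:600]
c=np.zeros((600,800,3),np.uint8); c[:320,:400]=l; c[:,400:]=r
cv2.imwrite("pics/c2.png",c)
E
```

```text
(no output)
```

View pics/c1.png

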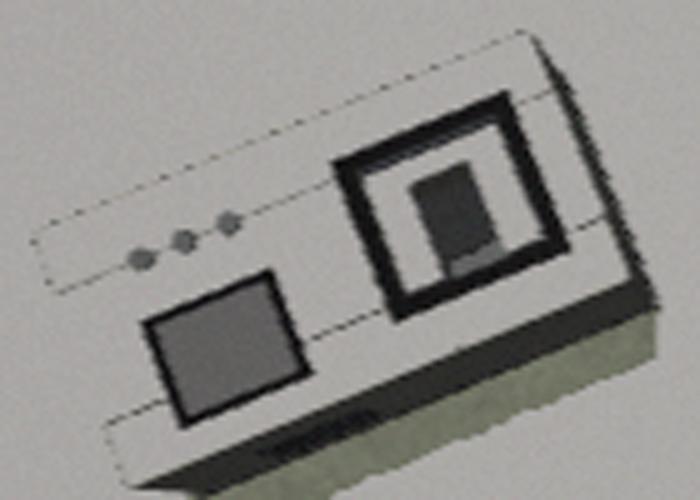

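View pics/c2.png

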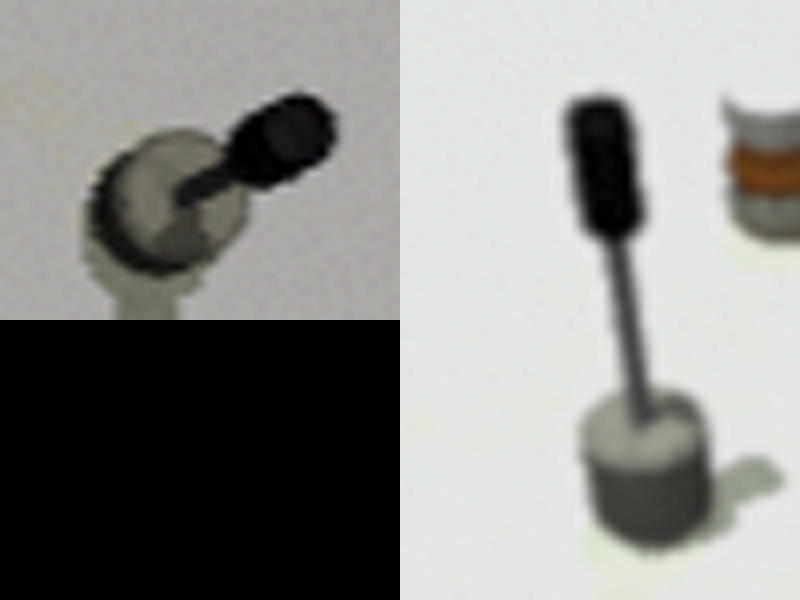

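The crops give subpixel readings. In c1 the scanner's top corners are near (35,237), (530,30), (632,283) and (128,488), and the frame is at (333,162), (510,95), (570,248) and (397,320), with the slot open at the bottom edge. In c2 the rod foot and grip top are at (187,195) and (305,130) in the top view, and at (640,420) and (597,105) in the scene view.

```bash
cat >h.py <<'E'
import numpy as np
from bench import *
def ray(n,u,v,z):
    c=calibration(n);T=c["camera_from_world"];R,t=T[:3,:3],T[:3,3]
    o=-R.T@t;d=R.T@np.array([(u-c["cx"])/c["fx"],(v-c["cy"])/c["fy"],1]);return o+d*(z-o[2])/d[2]
def cr(p,off,s):return (np.array(p)+.5)/s-.5+np.array(off)
E
python3 - <<'E'
from h import *
from scipy.optimize import least_squares
np.set_printoptions(precision=4,suppress=True)
for n,p,o in(("top",(187,195),(400,175)),("scene",(240,420),(235,105))): print(n,"rod",ray(n,*cr(p,o,8),.04))
for n,p,o in(("top",(305,130),(400,175)),("scene",(197,105),(235,105))): print(n,"grip",ray(n,*cr(p,o,8),.156))
print("sq",ray("top",354,225,.04),ray("top",361,219,.156),ray("scene",320,148,.156))
C=np.array([ray("top",*cr(p,(130,155),5),.112) for p in((35,237),(530,30),(632,283),(128,488))])[:,:2]
M=np.array([[60,170],[60,-60],[-60,-60],[-60,170]])/1e3
def X(q,m):c,s=np.cos(q[2]),np.sin(q[2]);return m@np.array([[c,s],[-s,c]])+q[:2]
q=least_squares(lambda q:(X(q,M)-C).ravel(),[.4,.2,.3]);print(q.x,q.fun)
F=np.array([ray("top",*cr(p,(130,155),5),.113) for p in((333,162),(510,95),(570,248),(397,320))])[:,:2]
print("frame",F,F.mean(0))
d=np.load("top0.npy");print("depth z near", [ (ray("top",u,v,0), d[v,u]) for u,v in((221,160),(165,190))])
for m in [[0,0],[60,170],[60,-60],[-60,-60],[-60,170]]:
    w=np.append(X(q.x,np.array(m)/1e3),.112);c=calibration("scene");k=c["camera_from_world"]@np.append(w,1);print(m,c["fx"]*k[0]/k[2]+c["cx"],c["fy"]*k[1]/k[2]+c["cy"])
E
```

```text
top rod [ 0.5476 -0.2937  0.04  ]
scene rod [ 0.546  -0.2959  0.04  ]
top grip [ 0.5478 -0.294   0.156 ]
scene grip [ 0.5439 -0.2985  0.156 ]
sq [ 0.4877 -0.1314  0.04  ] [ 0.4902 -0.1338  0.156 ] [ 0.4888 -0.1336  0.156 ]
[0.5454 0.1633 0.3943] [ 0.0016  0.0019  0.     -0.0006  0.0004 -0.0012 -0.0021 -0.0001]
frame [[0.5657 0.2151]
 [0.5948 0.1396]
 [0.5278 0.1126]
 [0.4972 0.1858]] [0.5463 0.1633]
depth z near [(array([0.6518, 0.186 , 0.    ]), np.float32(1.0625032)), (array([0.5784, 0.3189, 0.    ]), np.float32(0.94099855))]
[0, 0] 390.7064018413209 274.8892556890352
[60, 170] 478.23149571104864 361.29259447698115
[60, -60] 342.1652826256963 284.0305447271793
[-60, -60] 375.77528954433694 235.45427143685995
[-60, 170] 501.66908776721846 297.8956461888192
```

Request:
servo_tool:
  delta_rot:
    - [0,0,-0.08]
    - [0,0,-0.17]
    - [0,0,-0.25]
    - [0,0,-0.34]
    - [0,0,-0.42]
    - [0,0,-0.5]
    - [0,0,-0.59]
    - [0,0,-0.67]
    - [0,0,-0.76]
    - [0,0,-0.85]
  xyz:
    - [1,-2,1]
    - [3,-6,2]
    - [5,-10,2]
    - [7,-14,2]
    - [9,-18.5,2]
    - [11,-23,2]
    - [13,-27.5,2]
    - [15,-32,2]
    - [17.5,-36.5,2]
    - [20,-41,2]
  claw: [7,7,7,7,7,7,7,7,7,7]
  grip_force: 60

```text
t: 1.1
eef_pos: [0.392, 0.1588, 0.2512]
eef_rot: [0.557, 0.831, 0.0, 0.0]
ft_force: [1.2, 1.5, 0.5]
finger_gap: 0.0699
finger_force: 0.0
```

Request:
servo_tool:
  delta_rot:
    - [0,0,0]
    - [0,0,0]
    - [0,0,0]
    - [0,0,0]
    - [0,0,0]
    - [0,0,0]
    - [0,0,0]
    - [0,0,0]
    - [0,0,0]
    - [0,0,0]
  xyz:
    - [1.5,-4.5,0]
    - [3,-9,0]
    - [4.5,-13.5,0]
    - [6,-18,0]
    - [7.5,-22.5,0]
    - [9,-27,0]
    - [11,-31.5,0]
    - [12.5,-36,0]
    - [14,-40,0]
    - [15.4,-43.5,0]
  claw: [7,7,7,7,7,7,7,7,7,7]

```text
t: 2.1
eef_pos: [0.5457, -0.2766, 0.2505]
eef_rot: [0.556, 0.831, -0.0, -0.001]
ft_force: [1.2, -0.3, 1.2]
finger_gap: 0.0701
finger_force: 0.0
```

Request:
servo_tool:
  delta_rot:
    - [0,0,0]
    - [0,0,0]
    - [0,0,0]
  xyz:
    - [0,-1.5,0]
    - [0,-1.7,0]
    - [0,-1.7,0]
  claw: [7,7,7]

```text
t: 2.4
eef_pos: [0.5453, -0.2907, 0.2509]
eef_rot: [0.556, 0.831, 0.0, -0.001]
ft_force: [1.0, -0.0, -0.2]
finger_gap: 0.07
finger_force: 0.0
```

Request:
servo_tool:
  delta_rot:
    - [0,0,0]
    - [0,0,0]
    - [0,0,0]
    - [0,0,0]
  xyz:
    - [0,0,-3]
    - [0,0,-6]
    - [0,0,-7.5]
    - [0,0,-7.5]
  claw: [7,7,7,7]

```text
t: 2.8
eef_pos: [0.5442, -0.289, 0.1736]
eef_rot: [0.555, 0.832, 0.0, -0.003]
ft_force: [-0.7, 1.5, 0.6]
finger_gap: 0.0697
finger_force: 0.0
```

```bash
python3 - <<'E'
from h import *
import cv2
c=[]
for n,x,y in(("scene",215,85),("top",385,155)):
    p,d=camera(n); c.append(cv2.resize(p[y:y+100,x:x+70,::-1],None,fx=5.5,fy=5.5,interpolation=cv2.INTER_CUBIC))
cv2.imwrite("pics/c3.png",cv2.convertScaleAbs(np.hstack(c),alpha=1.5)); print(get_state()["eef_pos"])
E
```

```text
[ 0.54607388 -0.29071663  0.17742483]
```

View pics/c3.png

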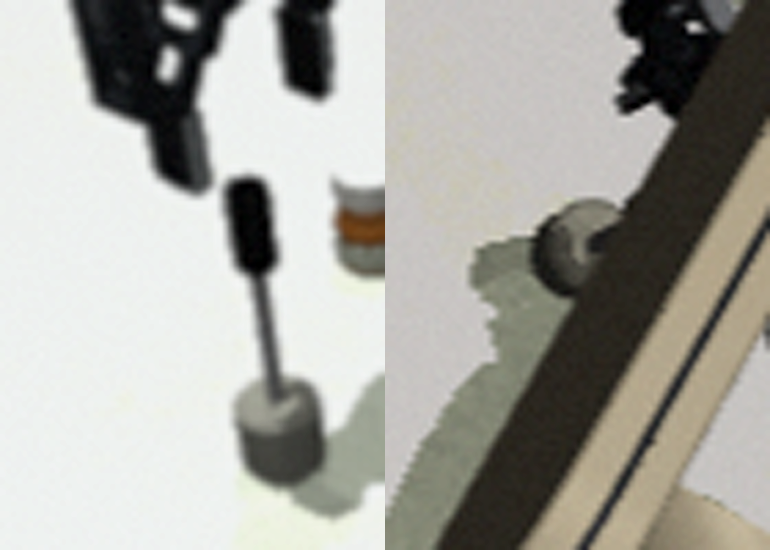

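The left half (scene) shows the fingertips at (185,190) and (315,95), straddling the grip top at (250,180). In the right half (top) the arm hides the grip. The alignment looks good, so I go down and grip.

Request:
servo_tool:
  delta_rot:
    - [0,0,0]
    - [0,0,0]
    - [0,0,0]
    - [0,0,0]
    - [0,0,0]
    - [0,0,0]
    - [0,0,0]
    - [0,0,0]
    - [0,0,0]
    - [0,0,0]
  xyz:
    - [0,-0.3,-1]
    - [0,-0.3,-2.5]
    - [0,-0.3,-4]
    - [0,-0.3,-5.4]
    - [0,-0.3,-5.4]
    - [0,-0.3,-5.4]
    - [0,-0.3,-5.4]
    - [0,-0.3,-5.4]
    - [0,-0.3,-5.4]
    - [0,-0.3,-5.4]
  claw: [7,7,7,7,7,4,3,1.5,1,1]
  grip_force: 60

```text
t: 3.9
eef_pos: [0.5464, -0.2947, 0.1234]
eef_rot: [0.555, 0.832, 0.0, 0.001]
ft_force: [0.6, 0.0, 3.6]
finger_gap: 0.0186
finger_force: 58.8
```

```bash
python3 - <<'E'
from h import *
s=get_state();print(s["eef_pos"],s["finger_gap"],s["finger_force"],s["ft_force"])
E
```

```text
[ 0.54643477 -0.29469483  0.12340941] 0.0186253163373751 58.789687156677246 [0.61355708 0.01520434 3.63025153]
```

Request:
servo_tool:
  delta_rot:
    - [0,0,0]
    - [0,0,0]
    - [0,0,0]
    - [0,0,0]
    - [0,0,0]
    - [0,0,0]
    - [0,0,0]
    - [0,0,0]
  xyz:
    - [0,0,1]
    - [0,0,3]
    - [0,0,6]
    - [0,0,9]
    - [0,0,12]
    - [0,0,15]
    - [0,0,17]
    - [0,0,17]
  claw: [1,1,1,1,1,1,1,1]

```text
t: 4.7
eef_pos: [0.5469, -0.2952, 0.297]
eef_rot: [0.555, 0.832, -0.0, 0.003]
ft_force: [0.0, -0.2, -1.8]
finger_gap: 0.0185
finger_force: 58.7
```

Request:
servo_tool:
  delta_rot:
    - [0,0,0]
    - [0,0,0]
    - [0,0,0]
    - [0,0,0]
    - [0,0,0]
    - [0,0,0]
    - [0,0,0]
    - [0,0,0]
    - [0,0,0]
    - [0,0,0]
  xyz:
    - [0,1.5,0]
    - [0,4,0]
    - [0,7,0]
    - [0,10,0]
    - [0,13,0]
    - [0,16,0]
    - [0,19,0]
    - [0,22,0]
    - [0,25,0]
    - [0,28,0]
  claw: [1,1,1,1,1,1,1,1,1,1]

```text
t: 5.7
eef_pos: [0.5442, -0.0122, 0.2898]
eef_rot: [0.555, 0.832, -0.001, -0.002]
ft_force: [0.9, -0.4, -1.1]
finger_gap: 0.0181
finger_force: 58.7
```

Request:
servo_tool:
  delta_rot:
    - [0,0,0]
    - [0,0,0]
    - [0,0,0]
    - [0,0,0]
    - [0,0,0]
    - [0,0,0]
    - [0,0,0]
    - [0,0,0]
    - [0,0,0]
    - [0,0,0]
  xyz:
    - [0,3,0]
    - [0,6,0]
    - [0,9,0]
    - [0,12,0]
    - [0,14.5,0]
    - [0,16,0]
    - [0,17,0]
    - [0,17.7,0]
    - [0,17.7,0]
    - [0,17.7,0]
  claw: [1,1,1,1,1,1,1,1,1,1]

```text
t: 6.7
eef_pos: [0.5458, 0.162, 0.2922]
eef_rot: [0.556, 0.831, -0.0, 0.0]
ft_force: [-0.1, 0.2, -1.6]
finger_gap: 0.0186
finger_force: 58.7
```

Request:
servo_tool:
  delta_rot:
    - [0,0,0]
    - [0,0,0]
    - [0,0,0]
    - [0,0,0]
  xyz:
    - [0,0,-1.5]
    - [0,0,-2.5]
    - [0,0,-2.5]
    - [0,0,-2.5]
  claw: [1,1,1,1]

```text
t: 7.1
eef_pos: [0.5453, 0.1623, 0.2664]
eef_rot: [0.556, 0.831, -0.001, -0.001]
ft_force: [-0.4, 0.1, -0.7]
finger_gap: 0.0184
finger_force: 58.7
```

```bash
python3 - <<'E'
from h import *
import cv2
c=[]
for n,x,y in(("scene",325,200),("top",165,140)):
    p,d=camera(n); c.append(cv2.resize(p[y:y+110,x:x+80,::-1],None,fx=5,fy=5,interpolation=cv2.INTER_CUBIC))
cv2.imwrite("pics/c4.png",cv2.convertScaleAbs(np.hstack(c),alpha=1.5)); s=get_state();print(s["eef_pos"],s["finger_gap"],s["ft_force"])
E
```

```text
[0.54587846 0.16254889 0.26757409] 0.018658835857683957 [ 0.28486252 -0.54972434 -1.81769194]
```

View pics/c4.png

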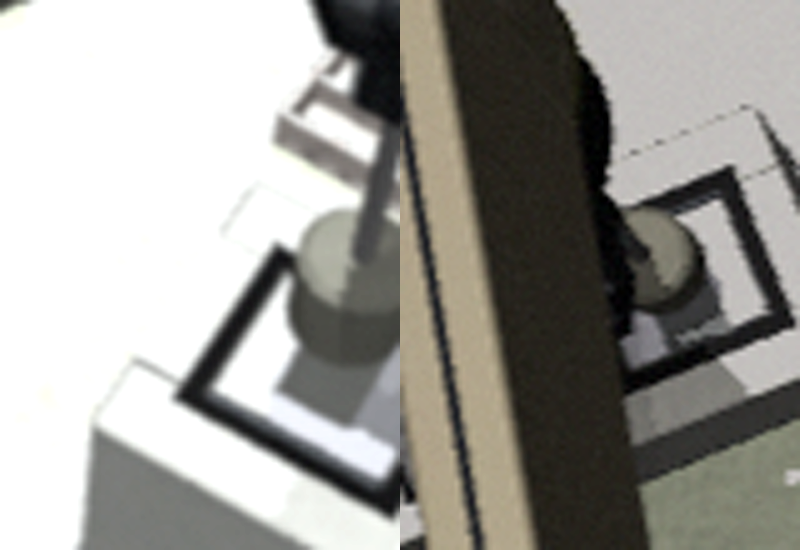

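The plug hangs over the flap. In the right half (top) the rod foot is at about (640,255), with frame corners at (735,170) and (795,320). In the left half (scene) the rod foot is at (360,258), with frame corners at (275,250), (180,392) and (392,512).

```bash
python3 - <<'E'
from h import *
np.set_printoptions(precision=4,suppress=True)
print(ray("top",*cr((240,255),(165,140),5),.184),ray("scene",*cr((360,258),(325,200),5),.184))
print([ray("top",*cr(p,(165,140),5),.113) for p in((335,170),(395,320))],[ray("scene",*cr(p,(325,200),5),.113) for p in((275,250),(180,392),(392,512))])
E
```

```text
[0.5459 0.164  0.184 ] [0.5465 0.1634 0.184 ]
[array([0.5948, 0.1396, 0.113 ]), array([0.5291, 0.1127, 0.113 ])] [array([0.5281, 0.1134, 0.113 ]), array([0.5918, 0.1397, 0.113 ]), array([0.5626, 0.2126, 0.113 ])]
```

Request:
servo_tool:
  delta_rot:
    - [0,0,0]
    - [0,0,0]
    - [0,0,0]
    - [0,0,0]
    - [0,0,0]
    - [0,0,0]
    - [0,0,0]
    - [0,0,0]
    - [0,0,0]
    - [0,0,0]
  xyz:
    - [0,0,-1]
    - [0,0,-2]
    - [0,0,-3]
    - [0,0,-4]
    - [0,0,-5]
    - [0,0,-6]
    - [0,0,-7]
    - [0,0,-8]
    - [0,0,-9]
    - [0,0,-9]
  claw: [1,1,1,1,1,1,1,1,1,1]

```text
t: 8.2
eef_pos: [0.5443, 0.1623, 0.1746]
eef_rot: [0.555, 0.832, -0.001, -0.001]
ft_force: [-2.3, -0.8, -1.8]
finger_gap: 0.0185
finger_force: 58.7
```

Request:
servo_tool:
  delta_rot:
    - [0,0,0]
    - [0,0,0]
    - [0,0,0]
    - [0,0,0]
    - [0,0,0]
    - [0,0,0]
  xyz:
    - [0,0,-1]
    - [0,0,-2]
    - [0,0,-3]
    - [0,0,-4]
    - [0,0,-4.2]
    - [0,0,-4.2]
  claw: [1,1,1,1,1,1]

```text
t: 8.8
eef_pos: [0.5455, 0.1626, 0.1346]
eef_rot: [0.555, 0.832, -0.0, -0.0]
ft_force: [-0.3, -0.5, -1.3]
finger_gap: 0.0182
finger_force: 58.8
```

```bash
python3 - <<'E'
from h import *
import cv2
c=[]
for n,x,y in(("scene",345,190),("top",165,140)):
    p,d=camera(n); c.append(cv2.resize(p[y:y+110,x:x+80,::-1],None,fx=5,fy=5,interpolation=cv2.INTER_CUBIC))
cv2.imwrite("pics/c5.png",cv2.convertScaleAbs(np.hstack(c),alpha=1.3)); s=get_state();print(s["eef_pos"],s["finger_gap"],s["ft_force"])
E
```

```text
[0.5461421  0.16270462 0.13568745] 0.018811984837499116 [-0.6204062   0.09449594 -1.79842148]
```

View pics/c5.png

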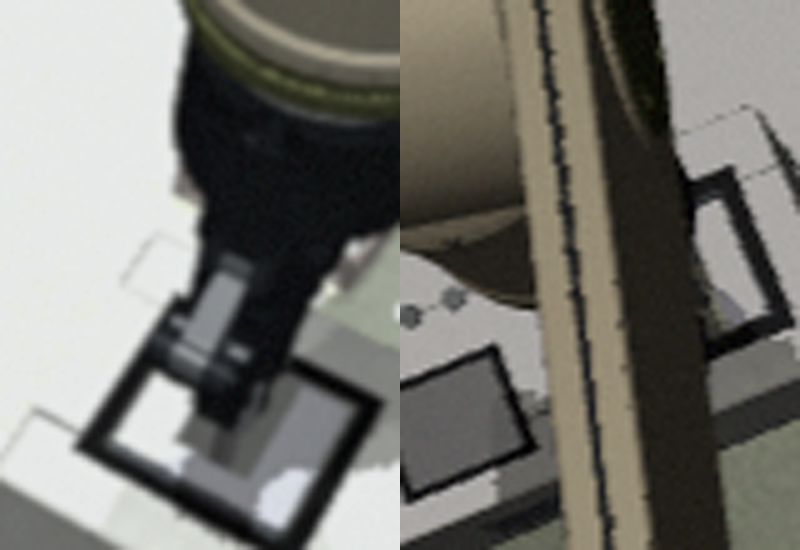

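The left half shows the flap level again around the rod, which enters at about (225,440). The wrist force is back to the carrier's weight alone. I lower the last few mm until it touches.

Request:
servo_tool:
  delta_rot:
    - [0,0,0]
    - [0,0,0]
    - [0,0,0]
    - [0,0,0]
  xyz:
    - [0,0,-0.2]
    - [0,0,-0.4]
    - [0,0,-0.5]
    - [0,0,-0.5]
  claw: [1,1,1,1]

```text
t: 9.3
eef_pos: [0.5456, 0.1626, 0.1301]
eef_rot: [0.555, 0.832, -0.0, -0.0]
ft_force: [0.2, 0.3, -2.1]
finger_gap: 0.0181
finger_force: 58.8
```

Request:
servo_tool:
  delta_rot:
    - [0,0,0]
    - [0,0,0]
    - [0,0,0]
    - [0,0,0]
  xyz:
    - [0,0,-0.1]
    - [0,0,-0.1]
    - [0,0,-0.1]
    - [0,0,-0.1]
  claw: [1,1,1,1]

```text
t: 9.7
eef_pos: [0.5458, 0.1627, 0.1294]
eef_rot: [0.555, 0.832, 0.0, 0.0]
ft_force: [-0.4, 0.7, -1.3]
finger_gap: 0.0183
finger_force: 59.0
```

Request:
servo_tool:
  delta_rot:
    - [0,0,0]
    - [0,0,0]
    - [0,0,0]
    - [0,0,0]
  xyz:
    - [0,0,-0.1]
    - [0,0,-0.1]
    - [0,0,-0.1]
    - [0,0,-0.1]
  claw: [1,1,1,1]

```text
t: 10.1
eef_pos: [0.5462, 0.1628, 0.1294]
eef_rot: [0.555, 0.832, 0.0, 0.0]
ft_force: [-1.6, -0.7, 5.1]
finger_gap: 0.018
finger_force: 59.6
```

The wrist force now shows floor contact. Next I release and lift clear.

Request:
servo_tool:
  delta_rot:
    - [0,0,0]
    - [0,0,0]
    - [0,0,0]
    - [0,0,0]
    - [0,0,0]
    - [0,0,0]
    - [0,0,0]
  xyz:
    - [0,0,0]
    - [0,0,0]
    - [0,0,0]
    - [0,0,0]
    - [0,0,0]
    - [0,0,0]
    - [0,0,0]
  claw: [2.5,3,4,5,6,6,6]

```text
t: 10.8
eef_pos: [0.5457, 0.1627, 0.1283]
eef_rot: [0.555, 0.832, -0.0, 0.0]
ft_force: [0.2, 0.5, 0.1]
finger_gap: 0.0596
finger_force: 0.0
```

Request:
servo_tool:
  delta_rot:
    - [0,0,0]
    - [0,0,0]
    - [0,0,0]
    - [0,0,0]
    - [0,0,0]
    - [0,0,0]
    - [0,0,0]
    - [0,0,0]
    - [0,0,0]
    - [0,0,0]
  xyz:
    - [0,0,1]
    - [0,0,3]
    - [0,0,6]
    - [0,0,9]
    - [0,0,12]
    - [-2,0,14]
    - [-5,0,16]
    - [-9,0,16]
    - [-13,0,16]
    - [-15,0,16]
  claw: [6,6,6,6,6,6,6,6,6,6]

```text
t: 11.8
eef_pos: [0.3937, 0.1627, 0.2895]
eef_rot: [0.555, 0.832, 0.001, 0.0]
ft_force: [0.8, -0.4, 0.3]
finger_gap: 0.0601
finger_force: 0.0
```

Request:
servo_tool:
  delta_rot:
    - [0,0,0]
    - [0,0,0]
    - [0,0,0]
    - [0,0,0]
    - [0,0,0]
  xyz:
    - [0,0,0]
    - [0,0,0]
    - [0,0,0]
    - [0,0,0]
    - [0,0,0]
  claw: [6,6,6,6,6]

```text
t: 12.3
eef_pos: [0.3961, 0.1625, 0.2881]
eef_rot: [0.556, 0.831, -0.0, -0.0]
ft_force: [0.2, 0.6, 0.3]
finger_gap: 0.06
finger_force: 0.0
```

```bash
python3 - <<'E'
from h import *
import cv2
c=[]
for n,x,y in(("scene",345,190),("top",165,140)):
    p,d=camera(n); c.append(cv2.resize(p[y:y+110,x:x+80,::-1],None,fx=5,fy=5,interpolation=cv2.INTER_CUBIC))
cv2.imwrite("pics/c6.png",cv2.convertScaleAbs(np.hstack(c),alpha=1.3)); s=get_state();print(s["eef_pos"],s["finger_gap"],s["ft_force"])
E
```

```text
[0.39596535 0.16252827 0.28803715] 0.05990333220529734 [-0.4817564   1.51426257 -0.329451  ]
```

View pics/c6.png

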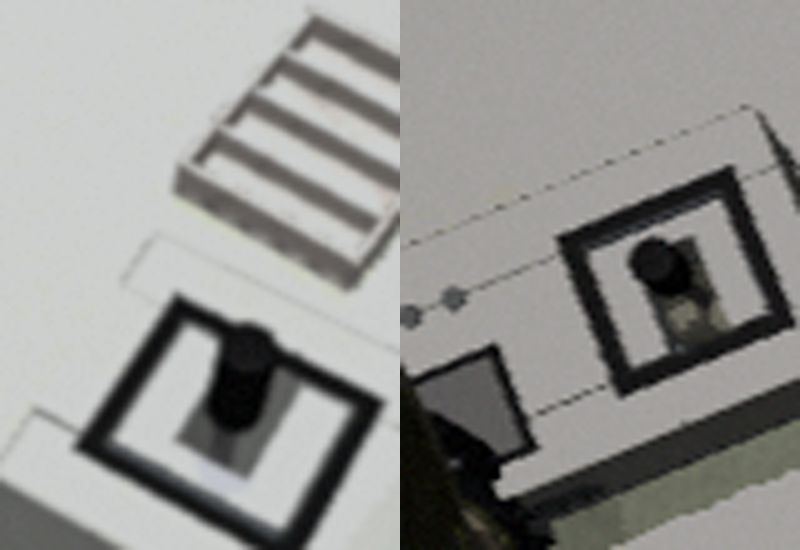

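The carrier stands upright in the slot, with its grip at (245,375) in the left half and (660,265) in the right. The flap is level and the arm is clear.

```bash
python3 -c "
from bench import *
print(hand_in())"
```

```text
the job is handed in; nothing more can be done
None
```

The round carrier is standing upright in the scanner well with the flap shut around its rod, the square carrier was left alone, and the job is handed in; `hand_in()` gave no verdict.

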